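Hang the drill template on the angled fixture and latch it

TASK

A casting is already clamped in the angled drilling fixture, ready for its drill template. Swing the fixture's latch arm clear, hang the template by its two dowel holes on the two locating pins, red handle outward, lowering it gently and squarely until it lies fully home on both pins, then swing the latch all the way back over the template's edge. Leave the other things on the bench where they are.

Things in the scene. Friction and masses are not known exactly. Their poses are not given: they have to be found in the camera images.
- nest: Sloping steel face of the green drilling fixture (fixed; base 200 x 240 mm), 30 degrees, rising to the robot's left, give or take 0.3 rad of yaw. Origin: on the seating plane, 110 mm over the bench. x up the slope, y towards the robot, z out of the face. The seated template's frame coincides with it. Casting top in the seating plane; steel plate (x -75 to 75, y -95 to 125 mm) 20 mm lower.
- seat_near (a point): Foot of the locating pin nearer the robot, at nest (33, 52, 0) mm. Each pin stands along nest z, 10 mm in diameter for 14 mm above the seating plane, then tapers to a 3 mm tip at 21 mm. A dark shoulder 24 mm in diameter carries the template at its foot.
- seat_far (a point): Foot of the other locating pin, at nest (33, -52, 0) mm; the same as the near one.
- latch (a joint): Angle of the steel latch arm about nest z. 0: closed, pointing along nest -y over the seated template's edge nearest the robot; grows to 1.9 rad as it swings down the slope. 1.57: along nest -x, clear; under about 1.3 it blocks the template. Arm 18 mm wide, 50 mm long, underside 13, top 21 mm above the seating plane. Friction holds it; about 2 N at the knob turns it. Starts roughly closed.
- latch_pivot (a point): Point on the latch's turning axis, at nest (0, 100, 17) mm.
- latch_knob (a point): Grip point on the axis of the latch's upright round black knob (18 mm in diameter, 28 to 54 mm above the seating plane, on a 10 mm stem), 46 mm above the plane and 38 mm from the turning axis: at latch angle a it is at nest (-38 sin a, 100 - 38 cos a, 46) mm. The knob is a sleeve that turns freely on its stem.
- template: Loose aluminium drill template, 100 (x) x 150 (y) x 10 mm, about 0.45 kg, flat on the bench, handle up, its x within 35 degrees of the robot's left. Origin: centre of its underside, z to the handle side. Two 12 mm brass-ringed dowel holes near its +x edge, three dark drill bushes near -x. Red bow handle in the middle: bar along y, 66 mm long, 14 mm wide, 34 to 48 mm above the underside.
- template_grip (a point): Middle of the red handle bar, 41 mm above the template's underside; the centre of mass is below it.
- hole_near (a point): Centre of the dowel hole on the template's +y side, at the underside, template (33, 52, 0) mm; belongs on the pin nearer the robot (seat_near).
- hole_far (a point): Centre of the other dowel hole at the underside, template (33, -52, 0) mm; belongs on the far pin (seat_far).
- bush: Bystander: brass bush, 32 mm in diameter, 22 mm high. Origin: centre of its underside.
- insert_box: Bystander: blue insert box, 55 x 85 x 22 mm. Origin: centre of its underside.
- wrench: Bystander: wrench, 190 mm long, lying along its x axis.
- spray_can: Bystander: red and white can, 62 mm in diameter, 185 mm high. Origin: centre of its underside.
- turning_tool: Bystander: dark turning tool, 180 mm along its x, 25 mm high. Origin: underside, middle of the shank.
- spare_plate: Bystander: dark steel plate with two small holes and no handle, 60 x 90 x 8 mm. Origin: centre of its underside.
- arbor: Bystander: steel taper arbor standing on its 63 mm flange, 108 mm high. Origin: centre of its underside.

How it is judged:
By the outcome, as a careful person would: the job done as asked, in the order asked, and still so for the second after the job is handed in, with the robot touching nothing.
It also fails if it takes over 72 s, if anything falls off the work surface, if the arm or the gripper's body presses on something with over 40 N, if the wrist force passes 120 N, or if a joint passes its speed limit or range.

ROBOT

A 6-joint arm with a two-finger parallel gripper is mounted at the origin on the work surface. World frame = base frame: x ahead of the robot, y to its left, z up, the work surface at z = 0. Lengths are in m, angles in degrees, forces in N, time in s.
With the tool pointing down it reaches from about 0.4 to 0.825 m from the base axis. Payload 7 kg.
Tool frame: the origin (TCP) lies midway between the tips of the shut fingers; the grasp point (between the pads) lies r.grip_depth behind it (r.grip_depth is the distance from the TCP to the grasp point, in m); z points along the fingers, y is the line along which they close (so a half turn about z gives the same grasp; the last joint's range is limited). The gripper opens to 88 mm and grips with 3 to 60 N. Pads are 19 mm wide; open, the fingers measure 130 mm over their backs; the gripper's body (78 mm by 193 mm) begins 47 mm behind the grasp point.
Start: joints at [-53.566, 20.546, 0.682, 0, -70.136, -16.507], TCP at [0.23, -0.635, 0.227] pointing down, gripper open.
Joint ranges: [-176.03, 176.03], [-82.01, 121.73], [-58.28, 71.71], [-173.87, 95.51], [-174.79, -0.11], [-173.66, 173.66]. Speed limits (degrees/s): [136.94, 136.94, 172.46, 180, 180, 180].

INTERFACE

Orientations are given as [roll, pitch, yaw] about the fixed x, y, z axes, in that order (R = Rz(yaw) Ry(pitch) Rx(roll)).
In Python, from plant import r, optics, monitor, workorder gives the robot as it stands (r), with the cameras (optics), the readings (monitor) and the job (workorder).
- The arm moves only by the shell command python3 drive.py 'ROWS' [OPENING] [FORCE]. ROWS is a JSON list of rows, 1 to 12 of them, each of 6 numbers: dx, dy, dz in m, then a rotation vector rx, ry, rz in degrees; each row is the pose to reach, as a shift and turn from the pose commanded when the command began, along the tool's axes at that moment; what a row does not reach only later rows make up. A row lasts 1/12 s, in which the tool goes at most 0.0417 m and 7.16 degrees, less where a joint would pass 70% of its speed; a pose out of reach is approached as far as the arm can. OPENING is the finger opening in m, set as the command begins (- or left out keeps the last). The fingers move at their own pace and stop on an object; FORCE is the grip in N (left out, the last holds). Time passes only in rows, so rows that do not move let the fingers close. It prints the time, the measured TCP pose, the force, the opening and the grip force at its end.
- monitor.get_state(): the state, without advancing time (a new reading comes with each control period).
- optics.capture(name): name is "side" or "top" or "wrist"; returns a dict with "frame" (420x560x3 uint8, red, green, blue), "z_map" (420x560 float32, m along the optical axis (not along the pixel's ray), 0 where there is no reading), "fx", "fy", "cx", "cy" (pixels), "D" ([k1, k2, p1, p2, k3] as OpenCV has them; the pictures are not rectified), "cam_to_world" (4x4, takes a point from camera to world coordinates). Camera axes: x right, y down, z forward; pixel columns grow to the right and rows downward; lengths in m; the calibration is good to about 2 mm. A picture is of the moment at which its call begins.
- workorder.close_job(): hands the job in; it is judged then, once.
The state is a dict: "time_s": time; "joints": joint angles; "qd": joint speeds; "joint_torque": joint torques, N m; "tcp_pos": TCP position; "eef_rot": TCP orientation; "contact_force": force on the tool from outside, world axes, zero at the start; "moment": the same for the moment, N m; "gripper_width": finger opening in m; "gripper_force": force on a finger pad.
Only numpy, scipy, OpenCV 4.12 (cv2) and the standard library are available. Lean on these libraries where they do the work, as an engineer would, in place of code of your own. Each camera call takes 0.05 s, during which the arm holds its last target. There are 200 camera calls.

## Working session

There is one attempt and no reset: what is moved stays moved. The work goes in short steps, Python scripts to look and compute and a shell command to move; the robot and the scene stay as the last step left them, time stands still between calls to the robot, and variables do not carry over. Pictures are saved under pics/ and viewed, at most 10 in all, crops included, and the job is handed in when it is done.

```bash
ls; mkdir -p pics
python3 - <<'E'
from plant import r, optics, monitor, workorder
import cv2,numpy as np,pickle
d={}
for n in("side","top"):
    c=optics.capture(n); d[n]=c; cv2.imwrite(f"pics/{n}0.png",c["frame"][:,:,::-1])
    print(n,c["fx"],c["fy"],c["cx"],c["cy"],c["D"],np.round(c["cam_to_world"],3).tolist())
pickle.dump(d,open("c0.pkl","wb"))
print(monitor.get_state(),r.grip_depth)
E
```

```text
drive.py
pics
plant.py
side 528.7047923899349 528.7047923899349 280.95289352075764 208.47437626563527 [0.0033931 0.        0.        0.        0.       ] [[-0.781, -0.349, 0.519, -0.162], [-0.625, 0.412, -0.664, 0.996], [0.018, -0.842, -0.539, 0.897], [0.0, 0.0, 0.0, 1.0]]
top 536.7986288796023 536.7986288796023 279.0581360930329 205.7816931710403 [0.04747738 0.         0.         0.         0.        ] [[0.008, -0.995, 0.102, 0.39], [-1.0, -0.01, -0.021, 0.027], [0.022, -0.102, -0.995, 1.896], [0.0, 0.0, 0.0, 1.0]]
{'time_s': 0.1, 'joints': array([-5.35658526e+01,  2.05863184e+01,  6.40927390e-01, -1.89195621e-02,
       -7.01344937e+01, -1.65058770e+01]), 'qd': array([-0.02943998, -0.04293386,  0.09991474, -0.10135887,  0.04157846,
        0.0234241 ]), 'joint_torque': array([-9.43532068e-04, -5.84161413e+01,  2.93751866e+01,  7.01546922e+00,
        1.01580354e-02, -8.15697581e-05]), 'tcp_pos': array([ 0.2299037 , -0.63419812,  0.22573854]), 'eef_rot': array([ 1.79918353e+02, -5.64477940e-03, -1.60078167e+02]), 'contact_force': array([-0.02192178,  0.3647602 ,  0.01549785]), 'moment': array([-0.00557342,  0.07247515,  0.02120375]), 'gripper_force': 0.0, 'gripper_width': 0.08762649026079386} 0.0188
```

View pics/side0.png

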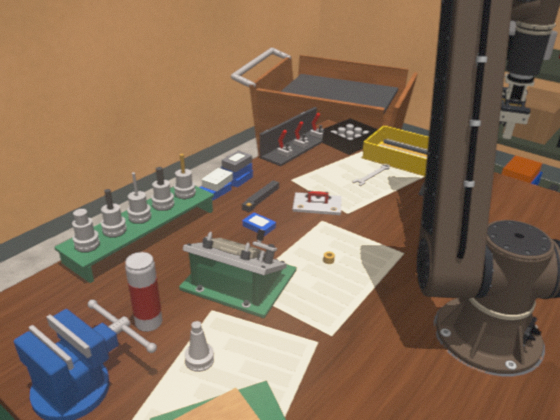

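View pics/top0.png

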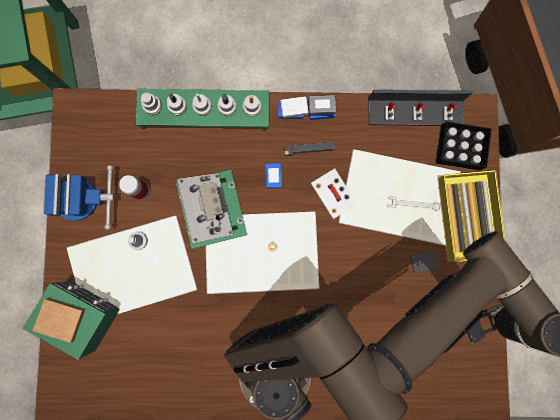

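The side view shows the fixture at (240,270), with the template at (317,203) and its red handle up. In the top view the fixture is at (211,207), the knob side at about (215,235), and the template at (332,194) with the handle at (334,192).

```bash
cat > h.py <<'E'
from plant import r, optics, monitor, workorder
import cv2,numpy as np,pickle
from scipy.spatial.transform import Rotation as Ro
def ray(c,uv):
    K=np.array([[c["fx"],0,c["cx"]],[0,c["fy"],c["cy"]],[0,0,1]])
    p=cv2.undistortPoints(np.float64(uv).reshape(-1,1,2),K,np.float64(c["D"]))[:,0]
    d=np.c_[p,np.ones(len(p))]
    T=c["cam_to_world"]; return T[:3,3],d@T[:3,:3].T
def onplane(c,uv,n,k):   # plane n.x=k
    o,d=ray(c,uv); n=np.float64(n); return o+d*((k-o@n)/(d@n))[:,None]
def onz(c,uv,z): return onplane(c,uv,[0,0,1],z)
def cross(c1,u1,c2,u2):  # nearest point of two rays, and the gap
    o1,d1=ray(c1,[u1]);o2,d2=ray(c2,[u2]);A=np.c_[d1[0],-d2[0]]
    t=np.linalg.lstsq(A,o2-o1,rcond=None)[0];a=o1+t[0]*d1[0];b=o2+t[1]*d2[0];return (a+b)/2,np.linalg.norm(a-b)
def project(c,P):
    T=np.linalg.inv(c["cam_to_world"]);K=np.array([[c["fx"],0,c["cx"]],[0,c["fy"],c["cy"]],[0,0,1]])
    return cv2.projectPoints(np.float64(P).reshape(-1,1,3),cv2.Rodrigues(T[:3,:3])[0],T[:3,3],K,np.float64(c["D"]))[0][:,0]
def pose():
    s=monitor.get_state(); return s["tcp_pos"],Ro.from_euler("xyz",s["eef_rot"],degrees=True)
def go(p,R):
    """shift and turn in the tool's axes from the measured pose"""
    p0,R0=pose(); rv=(R0.inv()*R).as_rotvec(degrees=True)
    d=R0.inv().apply(np.float64(p)-p0)
    print("row",np.round(d,4).tolist(),np.round(rv,2).tolist(),"rows>=",np.ceil(max(np.linalg.norm(d)/.0417,np.linalg.norm(rv)/7.16)))
def blobs(m,amin=20):
    n,l,s,c=cv2.connectedComponentsWithStats(m.astype(np.uint8)); return [(c[i].round(1).tolist(),int(s[i,4])) for i in range(1,n) if s[i,4]>=amin]
E
python3 - <<'E'
from h import *
d=pickle.load(open("c0.pkl","rb"))
c=d["top"]
hsv=cv2.cvtColor(c["frame"],cv2.COLOR_RGB2HSV)
red=((hsv[...,0]<8)|(hsv[...,0]>172))&(hsv[...,1]>150)&(hsv[...,2]>80)
red[:,:300]=0;red[:,360:]=0;red[:160]=0
print(blobs(red,8)); ys,xs=np.nonzero(red); print(cv2.minAreaRect(np.c_[xs,ys].astype(np.float32)))
print("template",onz(c,[[334,192]],.045), "fixture",onz(c,[[211,207]],.11))
w=optics.capture("wrist"); p,R=pose()
T=np.eye(4);T[:3,:3]=R.as_matrix();T[:3,3]=p
print("cam in tool",np.round(np.linalg.inv(T)@w["cam_to_world"],3).tolist(),w["fx"],w["cx"],w["cy"])
for n,b in(("top",(160,150,260,260)),("top",(300,160,365,225))):
    x0,y0,x1,y1=b; 
    im=d[n]["frame"][y0:y1,x0:x1,::-1]; cv2.imwrite(f"pics/crop{x0}.png",cv2.resize(im,None,fx=5,fy=5,interpolation=cv2.INTER_CUBIC))
E
```

```text
[([334.4, 192.1], 54)]
((334.4705810546875, 191.88235473632812), (17.486801147460938, 3.374645948410034), 57.528804779052734)
template [[ 0.62936372 -0.20208843  0.045     ]] fixture [[0.5663286  0.21698785 0.11      ]]
cam in tool [[0.0, -0.952, -0.307, 0.084], [1.0, 0.0, 0.001, 0.0], [-0.0, -0.307, 0.952, -0.157], [0.0, 0.0, 0.0, 1.0]] 364.09838824747186 276.40678244555335 209.2480659278905
```

View pics/crop160.png

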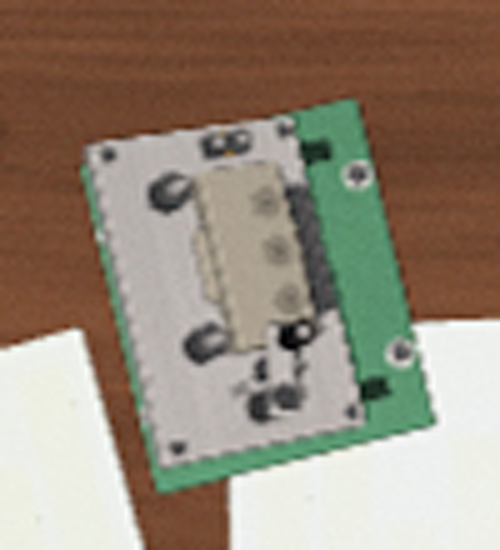

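The top crop shows the plate with its pins at crop (172,190) and (207,343), the casting in the middle and the black knob at (297,335). Nest y points down and slightly to the right in the image, so nest x has a yaw of about 102.5°. The template's x yaw is about 122.5°.

Run:
```python
from h import *
a=np.radians(122.5);xt=[np.cos(a),np.sin(a),0];yt=[-np.sin(a),np.cos(a),0]
go([.629,-.202,.16],Ro.from_matrix(np.c_[yt,xt,[0,0,-1]]))
```

```text
row [-0.5225, 0.2703, 0.0661] [0.07, 0.0, -12.58] rows>= 15.0
```

```bash
python3 drive.py '[[-0.036,0.018,0,0,0,-2],[-0.072,0.036,0,0,0,-4],[-0.108,0.054,0,0,0,-6],[-0.144,0.072,0,0,0,-8],[-0.18,0.09,0,0,0,-10],[-0.216,0.108,0,0,0,-12.6],[-0.252,0.126,0,0,0,-12.6],[-0.288,0.144,0,0,0,-12.6],[-0.324,0.162,0,0,0,-12.6],[-0.36,0.18,0,0,0,-12.6],[-0.396,0.198,0,0,0,-12.6],[-0.42,0.21,0,0,0,-12.6]]'
python3 - <<'E'
from h import *
a=np.radians(122.5);xt=[np.cos(a),np.sin(a),0];yt=[-np.sin(a),np.cos(a),0]
go([.629,-.202,.16],Ro.from_matrix(np.c_[yt,xt,[0,0,-1]]))
E
```

```text
time_s: 1.15
tcp_pos: [0.5553, -0.2913, 0.2264]
eef_rot: [180.0, 0.0, -147.4]
contact_force: [0.9, -1.1, 0.1]
gripper_width: 0.0873
gripper_force: 0.0
row [-0.1102, 0.0355, 0.0664] [0.01, 0.01, 0.11] rows>= 4.0
```

```bash
python3 drive.py '[[-0.025,0.009,0.016,0,0,0],[-0.055,0.018,0.033,0,0,0],[-0.083,0.027,0.05,0,0,0],[-0.11,0.0355,0.066,0,0,0],[-0.11,0.0355,0.066,0,0,0],[-0.11,0.0355,0.066,0,0,0],[-0.11,0.0355,0.066,0,0,0]]'
python3 - <<'E'
from h import *
w=optics.capture("wrist"); pickle.dump(w,open("w1.pkl","wb")); cv2.imwrite("pics/w1.png",w["frame"][:,:,::-1])
print(pose()[0], monitor.get_state()["qd"].round(2))
E
```

```text
time_s: 1.73
tcp_pos: [0.6269, -0.2049, 0.1604]
eef_rot: [180.0, -0.0, -147.4]
contact_force: [-0.5, 0.3, 0.1]
gripper_width: 0.0874
gripper_force: 0.0
[ 0.62687207 -0.20536398  0.16099305] [-0.63 -0.77  0.1  -0.04  0.03 -0.13]
```

View pics/w1.png

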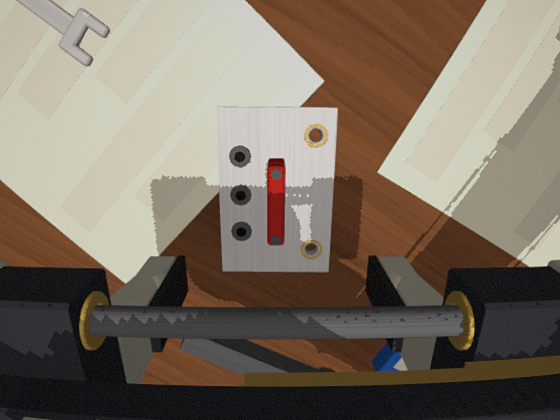

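The wrist view shows the template. Near hole is at (316,135), far hole at (311,249), the red bar from (277,160) to (276,244), and the bushes on the left (−x). The orientation is as I assumed.

Run:
```python
from h import *
w=pickle.load(open("w1.pkl","rb"))
hsv=cv2.cvtColor(w["frame"],cv2.COLOR_RGB2HSV)
H=[]
for (u,v) in((316,135),(311,249)):
    s=np.zeros(hsv.shape[:2],bool);s[v-18:v+19,u-18:u+19]=1
    m=s&(hsv[...,1]>90)&(hsv[...,0]>12)&(hsv[...,0]<32)
    ys,xs=np.nonzero(m);e=cv2.minEnclosingCircle(np.c_[xs,ys].astype(np.float32));print(m.sum(),e,xs.mean(),ys.mean())
    cc=cv2.fitEllipse(cv2.convexHull(np.c_[xs,ys].astype(np.int32)));print(cc[:2]);H.append(cc[0])
P=onz(w,H,.010);print("holes",P,np.linalg.norm(P[0]-P[1]))
red=((hsv[...,0]<8)|(hsv[...,0]>172))&(hsv[...,1]>150)&(hsv[...,2]>60);red[:, :250]=0;red[:,300:]=0;red[:140]=0;red[260:]=0
ys,xs=np.nonzero(red);print("red",xs.min(),xs.max(),ys.min(),ys.max())
rc=cv2.minAreaRect(np.c_[xs,ys].astype(np.float32));print(rc);print(onz(w,[rc[0]],.048))
y=P[0]-P[1];y/=np.linalg.norm(y);x=np.cross(y,[0,0,1]);m=P.mean(0);g=m-.033*x
print("yaw",np.degrees(np.arctan2(x[1],x[0])),"centre",g)
bb=[(240,156),(241,195),(241,231)];print(onz(w,bb,.012))
z=w["z_map"];print("z checks",[ (w["cam_to_world"]@np.r_[ray(w,[[u,v]])[1]@w["cam_to_world"][:3,:3]@np.eye(3)*0,1].reshape(4) if 0 else 0)])
for u,v in((260,120),(276,202),(260,220)):
    o,d=ray(w,[[u,v]]);print((o+d[0]*z[v,u]).round(4))
a=np.radians(102.5);xh=np.array([np.cos(a),np.sin(a),0]);t=np.radians(30)
nx=xh*np.cos(t)+[0,0,np.sin(t)];ny=np.array([-np.sin(a),np.cos(a),0]);nz=np.cross(nx,ny)
go(np.array([.566,.217,.11])+.15*nz,Ro.from_matrix(np.c_[ny,nx,-nz]))
```

```text
178 ((315.58056640625, 135.32464599609375), 11.701225280761719) 315.69101123595505 135.07865168539325
((315.574951171875, 135.30052185058594), (22.7442626953125, 23.357141494750977))
139 ((311.0, 249.0), 10.440406799316406) 311.0791366906475 248.84172661870502
((311.01409912109375, 249.1149444580078), (19.110437393188477, 20.977136611938477))
holes [[ 0.56724886 -0.20396073  0.01      ]
 [ 0.65489718 -0.14897454  0.01      ]] 0.10346839864510199
red 268 284 159 244
((276.0, 201.5), (85.0, 16.0), 90.0)
[[ 0.62416064 -0.2068194   0.048     ]]
yaw 122.10211439023696 centre [ 0.62861021 -0.20442201  0.01      ]
[[ 0.61582844 -0.24818547  0.012     ]
 [ 0.64465085 -0.22989609  0.012     ]
 [ 0.67346641 -0.21266927  0.012     ]]
z checks [0]
[ 0.5817 -0.2497  0.0089]
[ 0.6253 -0.2061  0.0449]
[ 0.6562 -0.2034  0.0094]
row [-0.1501, 0.3184, -0.079] [-29.71, -5.23, 19.56] rows>= 9.0
```

```bash
python3 drive.py '[[-0.015,0.025,-0.015,-3,-0.5,2],[-0.03,0.058,-0.03,-6,-1,4],[-0.045,0.09,-0.045,-9,-1.5,6],[-0.06,0.122,-0.06,-12,-2,8],[-0.075,0.155,-0.079,-15,-2.6,10],[-0.09,0.188,-0.079,-18,-3.1,12],[-0.105,0.22,-0.079,-21,-3.7,14],[-0.12,0.253,-0.079,-24,-4.2,16],[-0.135,0.286,-0.079,-27,-4.7,18],[-0.15,0.318,-0.079,-29.7,-5.2,19.6],[-0.15,0.318,-0.079,-29.7,-5.2,19.6],[-0.15,0.318,-0.079,-29.7,-5.2,19.6]]'
python3 drive.py '[[0,0,0,0,0,0],[0,0,0,0,0,0],[0,0,0,0,0,0]]'
python3 - <<'E'
from h import *
w=optics.capture("wrist"); pickle.dump(w,open("w2.pkl","wb")); cv2.imwrite("pics/w2.png",w["frame"][:,:,::-1])
print(pose()[0], monitor.get_state()["joints"].round(2))
E
```

```text
time_s: 2.78
tcp_pos: [0.5823, 0.1436, 0.2406]
eef_rot: [150.0, 0.0, -167.5]
contact_force: [0.3, -0.7, -0.3]
gripper_width: 0.0879
gripper_force: 0.0
time_s: 3.03
tcp_pos: [0.5827, 0.1428, 0.2399]
eef_rot: [150.0, -0.0, -167.6]
contact_force: [-0.7, 0.1, -0.4]
gripper_width: 0.0876
gripper_force: 0.0
[0.58269904 0.14297715 0.23979889] [ 11.51  17.04   3.09 -30.66 -78.42 -82.15]
```

View pics/w2.png

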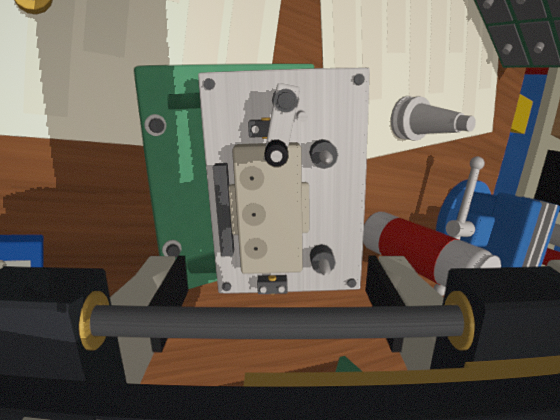

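The nest view shows the near pin at (323,155), the far pin at (322,260), the knob top at (277,155), the latch pivot at (285,100), and plate corners at (201,72), (368,68), (360,290) and (222,293). The latch is roughly closed. Next is an enlarged look at the pins.

Run:
```python
from h import *
w=pickle.load(open("w2.pkl","rb"))
im=w["frame"][:,:,::-1]
A=cv2.resize(im[60:180,230:350],None,fx=5,fy=5,interpolation=cv2.INTER_CUBIC)
B=cv2.resize(im[230:300,300:340],None,fx=5,fy=5,interpolation=cv2.INTER_CUBIC)
o=np.zeros((600,800,3),np.uint8);o[:600,:600]=A;o[:350,600:]=B;cv2.imwrite("pics/w2c.png",o)
```

```text
(no output)
```

View pics/w2c.png

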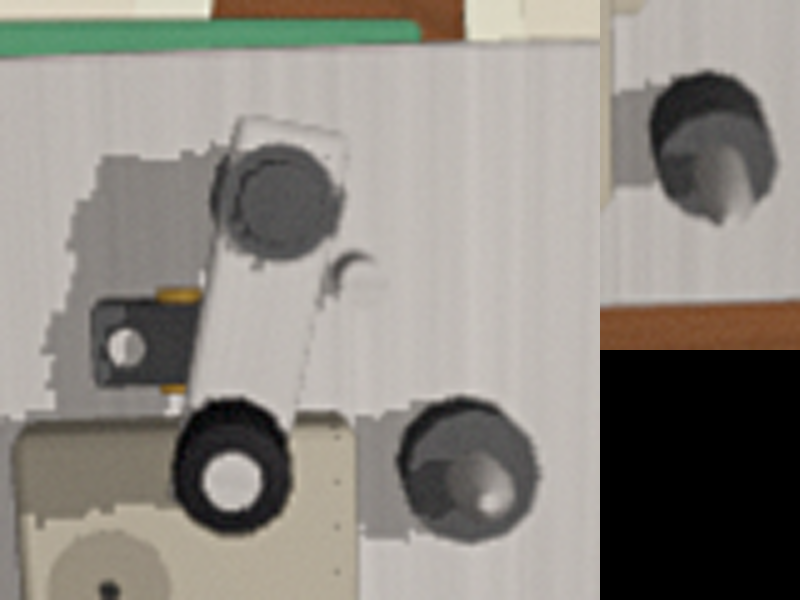

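The crop shows the top disc of the near shoulder centred at about (324.8,155.6) full-frame and of the far one at about (323.2,263.4). The knob's white cap is at (276.5,156) and the pivot cap at (286.5,100.5). I'll fit the nest pose by reprojecting the shoulder discs and the plate corners.

```bash
cat >> h.py <<'E'
from scipy.optimize import least_squares
from scipy.ndimage import map_coordinates
def nest(p):  # ox,oy,yaw,(oz,tilt) -> origin, axes
    a=p[2];t=np.radians(30)+(p[4] if len(p)>4 else 0);z=.11+(p[3] if len(p)>3 else 0)
    x=np.array([np.cos(a)*np.cos(t),np.sin(a)*np.cos(t),np.sin(t)]);y=np.array([-np.sin(a),np.cos(a),0])
    return np.array([p[0],p[1],z]),np.c_[x,y,np.cross(x,y)]
def edge(g,a,b,n=60,h=6):
    """straight edge near a-b: strongest gradient across it, line fit"""
    a,b=np.float64(a),np.float64(b);d=(b-a)/np.linalg.norm(b-a);q=np.array([-d[1],d[0]])
    s=np.arange(-h,h+.01,.25);P=[]
    for t in np.linspace(.08,.92,n):
        c=a+t*(b-a);X=c+s[:,None]*q
        v=map_coordinates(g,[X[:,1],X[:,0]],order=1);k=np.abs(np.gradient(cv2.GaussianBlur(v.reshape(1,-1),(0,0),2)[0])).argmax();P.append(X[k])
    return cv2.fitLine(np.float32(P),cv2.DIST_HUBER,0,.01,.01).ravel()
def meet(l,m):
    t=np.linalg.solve(np.c_[l[:2],-m[:2]],m[2:]-l[2:]);return l[2:]+t[0]*l[:2]
def arc(g,c,degs,r0,r1):
    P=[]
    s=np.arange(r0,r1,.25)
    for a in np.radians(degs):
        v=map_coordinates(g,[c[1]+s*np.sin(a),c[0]+s*np.cos(a)],order=1)
        k=np.gradient(cv2.GaussianBlur(v.reshape(1,-1),(0,0),2)[0]).argmax();P.append([c[0]+s[k]*np.cos(a),c[1]+s[k]*np.sin(a)])
    return np.float32(P)
E
python3 - <<'E'
from h import *
w=pickle.load(open("w2.pkl","rb"))
g=cv2.cvtColor(w["frame"],cv2.COLOR_RGB2GRAY).astype(np.float64)
C=[(201,73),(368,69),(360,290),(222,293)]
L=[edge(g,C[i],C[(i+1)%4]) for i in range(4)]
K=[meet(L[i-1],L[i]) for i in range(4)];print("corners",np.round(K,1).tolist())
n=arc(g,(324.8,155.6),np.arange(-50,150,5),8,18);f=arc(g,(323.2,263.4),np.r_[np.arange(-30,45,5),np.arange(140,185,5)],7,17)
en=cv2.fitEllipse(n);ef=cv2.fitEllipse(f);print(en,ef)
mod=np.array([[-75,125,-20],[75,125,-20],[75,-95,-20],[-75,-95,-20],[33,52,0],[33,-52,0]])/1e3
obs=np.array(K+[en[0],ef[0]])
def res(p,ix=range(6)): O,A=nest(p);ix=list(ix);return (project(w,O+mod[ix]@A.T)-obs[ix]).ravel()
for p0 in([.566,.217,np.radians(102.5)],[.566,.217,np.radians(102.5),0,0]):
    s=least_squares(res,p0);print(s.x[:2],np.degrees(s.x[2]),s.x[3:],np.round(s.fun.reshape(-1,2),1).tolist())
    k=least_squares(res,s.x,kwargs=dict(ix=(4,5)),loss="linear") if len(p0)==3 else None
    if k: print("pins only",k.x[:2],np.degrees(k.x[2]),k.fun.round(1))
E
```

```text
corners [[196.1999969482422, 72.5999984741211], [370.3999938964844, 66.0999984741211], [360.20001220703125, 288.70001220703125], [225.8000030517578, 292.79998779296875]]
((322.6679992675781, 154.079345703125), (27.945453643798828, 29.371734619140625), 109.53731536865234) ((322.825927734375, 262.06463623046875), (22.84853744506836, 23.924684524536133), 83.11595153808594)
[0.58420716 0.23247758] 105.58555073935986 [] [[-0.3, 0.5], [-0.6, -1.4], [2.4, -0.7], [-5.4, 1.3], [2.3, 0.6], [2.5, 0.5]]
pins only [0.58380719 0.22956933] 105.421194922024 [-0.  -0.3  0.1  0.3]
[0.58460428 0.23339835] 105.7524702859509 [-0.00349898  0.04574108] [[0.9, 1.6], [-1.2, -0.9], [2.4, -0.4], [-4.2, -1.6], [0.7, 0.9], [1.2, 0.1]]
```

Run:
```python
from h import *
w=pickle.load(open("w2.pkl","rb"))
g=cv2.cvtColor(w["frame"],cv2.COLOR_RGB2GRAY).astype(np.float64)
L=[edge(g,(205,72),(366,67)),edge(g,(369.5,75),(360.5,285)),edge(g,(355,290),(290,292),h=4),edge(g,(201,75),(209,155),h=5)]
K=[meet(L[3],L[0]),meet(L[0],L[1]),meet(L[1],L[2])];print("corners",np.round(K,1).tolist())
n=arc(g,(324.8,155.6),np.arange(-20,130,5),9,17);f=arc(g,(323.2,263.4),np.r_[np.arange(-20,45,5),np.arange(140,170,5)],7,15)
print(np.round(n[::3],1).tolist(),np.round(f[::2],1).tolist())
def circ(P,r): 
    s=least_squares(lambda c:np.hypot(P[:,0]-c[0],P[:,1]-c[1])-c[2],[*P.mean(0),12],loss="soft_l1");return s.x
print("circ",circ(n,12),circ(f,12))
O=[.584,.2305];ob=[circ(n,12)[:2],circ(f,12)[:2]]
mod=np.array([[-75,125,-20],[75,125,-20],[75,-95,-20],[33,52,0],[33,-52,0]])/1e3
obs=np.array(K+ob)
def res(p,ix=range(5)): o,A=nest(p);ix=list(ix);return (project(w,o+mod[ix]@A.T)-obs[ix]).ravel()
s=least_squares(res,[.584,.23,1.84],loss="soft_l1");print(s.x[:2],np.degrees(s.x[2]),np.round(res(s.x).reshape(-1,2),1).tolist())
k=least_squares(res,s.x,kwargs=dict(ix=(3,4)));print("pins only",k.x[:2],np.degrees(k.x[2]),k.fun.round(1))
o,A=nest(s.x)
th=np.radians(np.arange(0,360,90));
for y in(52,-52):
  q=project(w,o+(np.c_[33+12*np.cos(th),y+12*np.sin(th),0*th]/1e3)@A.T);print("disc",np.round(q,1).tolist(), "tip",project(w,[o+A@[.033,y/1e3,.021]]).round(1))
print("pivot cap",project(w,[o+A@[0,.1,.025],o+A@[0,.1,.021]]).round(1),"knob a=0 top",project(w,[o+A@[0,.062,.054]]).round(1))
k=onplane(w,[(276.5,156)],A[:,2],A[:,2]@o+.054)[0];q=A.T@(k-o);print("knob nest",q,"latch deg",np.degrees(np.arctan2(-q[0],.1-q[1])),np.hypot(q[0],.1-q[1]))
np.save("nest.npy",s.x)
```

```text
corners [[197.89999389648438, 72.69999694824219], [370.3999938964844, 66.0999984741211], [360.29998779296875, 288.79998779296875]]
[[336.79998779296875, 151.1999969482422], [337.5, 154.5], [336.6000061035156, 157.6999969482422], [335.70001220703125, 160.6999969482422], [334.0, 163.3000030517578], [331.70001220703125, 165.39999389648438], [329.0, 167.10000610351562], [325.8999938964844, 167.8000030517578], [322.6000061035156, 168.1999969482422], [319.29998779296875, 167.39999389648438]] [[334.5, 259.29998779296875], [334.79998779296875, 261.3999938964844], [334.70001220703125, 263.3999938964844], [334.29998779296875, 265.3999938964844], [333.5, 267.20001220703125], [332.29998779296875, 268.6000061035156], [331.20001220703125, 270.1000061035156], [314.0, 269.8999938964844], [312.6000061035156, 268.3999938964844], [311.8999938964844, 266.3999938964844]]
circ [323.50153772 154.41859691  13.72977901] [322.74845691 261.66061101  12.02235249]
[0.58404985 0.23099742] 104.61642368383362 [[-1.3, -1.3], [0.0, -0.4], [0.2, 0.7], [1.0, 0.3], [0.7, 1.5]]
pins only [0.583565   0.22997764] 105.00849412359362 [-0.1 -0.6  0.3  0.8]
disc [[338.4, 154.3], [324.6, 140.7], [310.6, 155.1], [324.4, 168.3]] tip [[327.8 159.4]]
disc [[336.0, 262.8], [323.6, 251.8], [310.9, 263.6], [323.3, 274.3]] tip [[326.2 274. ]]
pivot cap [[285.4  99.4]
 [285.3  99.2]] knob a=0 top [[287.8 156. ]]
knob nest [-0.00800567  0.06224105  0.054     ] latch deg 11.970613158937981 0.03859830131677947
```

The pose is consistent: the knob radius comes out at 38.6 mm against 38 nominal, and the latch is at about 12°. Next I approach the knob.

```bash
cat >> h.py <<'E'
def ngo(x,y,z,dyaw=0):
    """to a grasp-point position in nest mm, tool square to the face"""
    o,A=nest(np.load("nest.npy"));p=o+A@[x/1e3,y/1e3,z/1e3-r.grip_depth]
    go(p,Ro.from_matrix(np.c_[A[:,1],A[:,0],-A[:,2]]))
def nwhere():
    o,A=nest(np.load("nest.npy"));p,R=pose();q=A.T@(p-o)*1e3;q[2]+=r.grip_depth*1e3
    print("grasp pt nest mm",q.round(1),"tilt",(Ro.from_matrix(np.c_[A[:,1],A[:,0],-A[:,2]]).inv()*R).as_rotvec(degrees=True).round(2),"F",monitor.get_state()["contact_force"].round(1))
E
python3 -c "
from h import *
nwhere();ngo(-8,62,95)"
```

```text
grasp pt nest mm [ -8.6  23.5 173.6] tilt [ 0.03 -1.07  1.91] F [ 0.4 -1.2 -0. ]
row [0.0399, -0.0007, 0.0779] [-0.03, 1.07, -1.91] rows>= 3.0
```

```bash
python3 drive.py '[[0.01,0,0.02,0,0.3,-0.6],[0.02,0,0.04,0,0.6,-1.2],[0.03,0,0.06,0,1,-1.9],[0.04,-0.0007,0.078,0,1.07,-1.9],[0.04,-0.0007,0.078,0,1.07,-1.9],[0.04,-0.0007,0.078,0,1.07,-1.9]]' 0.05 10
python3 - <<'E'
from h import *
c=optics.capture("wrist");pickle.dump(c,open("w3.pkl","wb"));nwhere();ngo(-8,62,46)
o,A=nest(np.load("nest.npy"))
# knob centroid check: white cap near predicted
print(project(c,[o+A@[-.008,.062,.054],o+A@[.033,.052,.021]]).round(1))
im=c["frame"];cv2.imwrite("pics/w3.png",im[:,:,::-1])
E
```

```text
time_s: 3.58
tcp_pos: [0.5347, 0.1724, 0.1714]
eef_rot: [150.0, -0.1, -165.3]
contact_force: [0.8, 0.0, 1.2]
gripper_width: 0.0534
gripper_force: 0.0
grasp pt nest mm [-7.5 61.5 95.1] tilt [ 0.04  0.01 -0.05] F [-0.2  0.4  0.7]
row [0.0005, -0.0005, 0.0491] [-0.04, -0.01, 0.05] rows>= 2.0
[[277.  256.8]
 [341.6 248.8]]
```

View pics/w3.png

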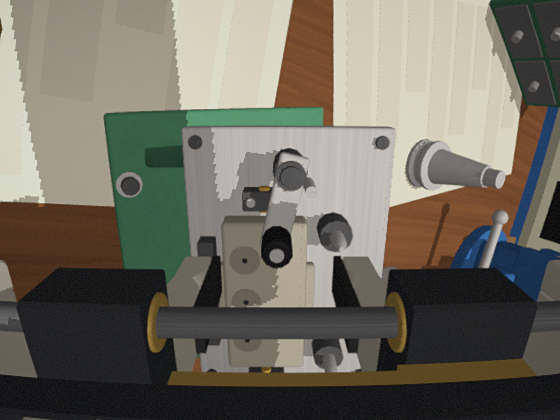

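The knob cap is at (277,256), exactly as predicted, and the near pin tip at about (343,249) against (341.6,248.8). I descend and grip.

```bash
python3 drive.py '[[0,0,0.012,0,0,0],[0,0,0.025,0,0,0],[0,0,0.037,0,0,0],[0.0005,-0.0005,0.049,0,0,0],[0.0005,-0.0005,0.049,0,0,0],[0.0005,-0.0005,0.049,0,0,0]]'
python3 -c "
from h import *
nwhere()"
python3 drive.py '[[0,0,0,0,0,0],[0,0,0,0,0,0],[0,0,0,0,0,0],[0,0,0,0,0,0],[0,0,0,0,0,0],[0,0,0,0,0,0]]' 0.0 10
python3 -c "
from h import *
nwhere()
a0=np.radians(12)
for a in (25,38,51,64,77,90,97): 
  b=np.radians(a);print(a,'dx',round(.1-.038*np.cos(b)-(.1-.038*np.cos(a0)),4),'dy',round(-.038*(np.sin(b)-np.sin(a0)),4))"
```

```text
time_s: 4.13
tcp_pos: [0.5278, 0.1961, 0.1279]
eef_rot: [150.0, -0.1, -165.3]
contact_force: [-0.4, 0.3, 0.2]
gripper_width: 0.0497
gripper_force: 0.0
grasp pt nest mm [-8.  63.2 44.1] tilt [ 0.01  0.17 -0.  ] F [-0.4  0.3  0.2]
time_s: 4.63
tcp_pos: [0.5286, 0.1958, 0.1293]
eef_rot: [150.0, 0.0, -165.3]
contact_force: [0.2, -1.3, 1.9]
gripper_width: 0.0178
gripper_force: 10.0
grasp pt nest mm [-7.7 62.5 45.6] tilt [-0.01  0.01 -0.03] F [ 0.2 -1.3  1.9]
25 dx 0.0027 dy -0.0082
38 dx 0.0072 dy -0.0155
51 dx 0.0133 dy -0.0216
64 dx 0.0205 dy -0.0263
77 dx 0.0286 dy -0.0291
90 dx 0.0372 dy -0.0301
97 dx 0.0418 dy -0.0298
```

```bash
python3 drive.py '[[0.001,-0.004,0,0,0,0],[0.0027,-0.0082,0,0,0,0],[0.0047,-0.012,0,0,0,0],[0.0072,-0.0155,0,0,0,0],[0.0101,-0.0187,0,0,0,0],[0.0133,-0.0216,0,0,0,0],[0.0168,-0.0241,0,0,0,0],[0.0205,-0.0263,0,0,0,0],[0.0245,-0.0279,0,0,0,0],[0.0286,-0.0291,0,0,0,0],[0.033,-0.0298,0,0,0,0],[0.0372,-0.0301,0,0,0,0]]'
python3 drive.py '[[0.0023,0.0001,0,0,0,0],[0.0046,0.0003,0,0,0,0],[0.0046,0.0003,0,0,0,0],[0.0046,0.0003,0,0,0,0]]'
python3 -c "
from h import *
nwhere()"
```

```text
time_s: 5.63
tcp_pos: [0.4994, 0.1614, 0.1143]
eef_rot: [150.0, 0.1, -165.4]
contact_force: [1.2, 5.2, 5.1]
gripper_width: 0.0177
gripper_force: 10.0
time_s: 5.97
tcp_pos: [0.4945, 0.1605, 0.1144]
eef_rot: [150.0, -0.0, -165.3]
contact_force: [0.4, 4.4, 6.5]
gripper_width: 0.0177
gripper_force: 10.0
grasp pt nest mm [-37.4 104.4  45.4] tilt [-0.01  0.04 -0.04] F [0.4 4.4 6.5]
```

```bash
python3 drive.py '[[0,0,0,0,0,0],[0,0,0,0,0,0],[0,0,0,0,0,0],[0,0,-0.015,0,0,0],[0,0,-0.035,0,0,0],[0,0,-0.06,0,0,0],[0,0,-0.09,0,0,0],[0,0,-0.12,0,0,0],[0,0,-0.12,0,0,0]]' 0.05
python3 - <<'E'
from h import *
nwhere()
c=optics.capture("wrist");pickle.dump(c,open("w4.pkl","wb"))
a=np.radians(122.1);x=[np.cos(a),np.sin(a),0];y=[-np.sin(a),np.cos(a),0]
R=Ro.from_matrix(np.c_[y,x,[0,0,-1]])
go([.6286,-.2044,.16],R)
E
```

```text
time_s: 6.72
tcp_pos: [0.5123, 0.0995, 0.2223]
eef_rot: [150.2, 0.3, -165.4]
contact_force: [0.9, 0.1, 0.1]
gripper_width: 0.0503
gripper_force: 0.0
grasp pt nest mm [-38.4 102.6 170.7] tilt [ 0.21 -0.27 -0.16] F [0.9 0.1 0.1]
row [-0.0365, -0.3117, -0.1097] [29.63, 4.76, -17.06] rows>= 8.0
```

```bash
python3 drive.py '[[-0.004,-0.034,-0.012,3.3,0.5,-1.9],[-0.008,-0.068,-0.024,6.6,1,-3.8],[-0.012,-0.103,-0.036,9.9,1.6,-5.7],[-0.016,-0.137,-0.048,13.2,2.1,-7.6],[-0.02,-0.172,-0.06,16.5,2.6,-9.5],[-0.024,-0.206,-0.072,19.8,3.2,-11.4],[-0.028,-0.24,-0.084,23,3.7,-13.3],[-0.032,-0.275,-0.096,26.3,4.2,-15.2],[-0.0365,-0.3117,-0.11,29.6,4.76,-17.06],[-0.0365,-0.3117,-0.11,29.6,4.76,-17.06],[-0.0365,-0.3117,-0.11,29.6,4.76,-17.06],[-0.0365,-0.3117,-0.11,29.6,4.76,-17.06]]'
python3 drive.py '[[0,0,0,0,0,0],[0,0,0,0,0,0]]'
python3 - <<'E'
from h import *
a=np.radians(122.1);x=[np.cos(a),np.sin(a),0];y=[-np.sin(a),np.cos(a),0]
R=Ro.from_matrix(np.c_[y,x,[0,0,-1]])
w=optics.capture("wrist")
hsv=cv2.cvtColor(w["frame"],cv2.COLOR_RGB2HSV);H=[]
for q in project(w,[[.5672,-.2040,.01],[.6549,-.1490,.01]]):
    u,v=q.round().astype(int)
    s=np.zeros(hsv.shape[:2],bool);s[v-18:v+19,u-18:u+19]=1
    ys,xs=np.nonzero(s&(hsv[...,1]>90)&(hsv[...,0]>12)&(hsv[...,0]<32))
    cc=cv2.fitEllipse(cv2.convexHull(np.c_[xs,ys].astype(np.int32)));print(q,cc[:2]);H.append(cc[0])
P=onz(w,H,.010);y=P[0]-P[1];print(np.linalg.norm(y));y/=np.linalg.norm(y);x=np.cross(y,[0,0,1]);g=P.mean(0)-.033*x
print("yaw",np.degrees(np.arctan2(x[1],x[0])),"centre",g)
R=Ro.from_matrix(np.c_[y,x,[0,0,-1]])
go([g[0],g[1],.041-r.grip_depth],R)
E
```

```text
time_s: 7.77
tcp_pos: [0.6264, -0.2025, 0.1561]
eef_rot: [179.7, -0.3, -147.9]
contact_force: [-0.1, -0.2, 0.7]
gripper_width: 0.0499
gripper_force: 0.0
time_s: 7.93
tcp_pos: [0.6273, -0.2022, 0.1577]
eef_rot: [179.8, -0.2, -147.8]
contact_force: [-0.2, 0.3, -1.5]
gripper_width: 0.0498
gripper_force: 0.0
[312.45852509 133.42825599] ((312.4707336425781, 133.53514099121094), (22.923479080200195, 23.303491592407227))
[308.87249823 248.58650982] ((308.8407897949219, 248.5813751220703), (19.605695724487305, 21.099315643310547))
0.10342665124067615
yaw 122.07025719029677 centre [ 0.628611   -0.20444917  0.01      ]
row [-0.0002, -0.003, 0.1356] [0.2, -0.14, 0.13] rows>= 4.0
```

```bash
python3 drive.py '[[0,-0.003,0.025,0.2,-0.14,0.1],[0,-0.003,0.05,0.2,-0.14,0.1],[0,-0.003,0.075,0.2,-0.14,0.1],[0,-0.003,0.095,0.2,-0.14,0.1],[0,-0.003,0.11,0.2,-0.14,0.1],[0,-0.003,0.122,0.2,-0.14,0.1],[0,-0.003,0.13,0.2,-0.14,0.1],[-0.0002,-0.003,0.1356,0.2,-0.14,0.1],[-0.0002,-0.003,0.1356,0.2,-0.14,0.1],[-0.0002,-0.003,0.1356,0.2,-0.14,0.1]]'
python3 - <<'E'
from h import *
y=-np.float64([np.sin(np.radians(122.07)),-np.cos(np.radians(122.07)),0]);x=np.cross(y,[0,0,1])
print(pose()[0]);go([.6286,-.2044,.0222],Ro.from_matrix(np.c_[y,x,[0,0,-1]]))
E
```

```text
time_s: 8.82
tcp_pos: [0.6289, -0.2051, 0.0224]
eef_rot: [-180.0, -0.0, -147.9]
contact_force: [-0.0, -0.8, 0.2]
gripper_width: 0.0504
gripper_force: 0.0
[ 0.6288975  -0.20511968  0.0223738 ]
row [-0.0001, 0.0008, 0.0002] [-0.03, -0.01, 0.01] rows>= 1.0
```

```bash
python3 drive.py '[[0,0.0008,0,0,0,0],[0,0.0008,0,0,0,0],[0,0.0008,0,0,0,0],[0,0.0008,0,0,0,0],[0,0.0008,0,0,0,0],[0,0.0008,0,0,0,0],[0,0.0008,0,0,0,0]]' 0.0 45
python3 drive.py '[[0,0,-0.005,0,0,0],[0,0,-0.015,0,0,0],[0,0,-0.03,0,0,0],[0,0,-0.05,0,0,0],[0,0,-0.08,0,0,0],[0,0,-0.11,0,0,0],[0,0,-0.14,0,0,0],[0,0,-0.14,0,0,0],[0,0,-0.14,0,0,0],[0,0,-0.14,0,0,0]]'
python3 - <<'E'
from h import *
w=optics.capture("wrist");pickle.dump(w,open("w5.pkl","wb"));cv2.imwrite("pics/w5.png",w["frame"][:,:,::-1])
p,R=pose();o=p
g=r.grip_depth
for z in(.041,):
  loc=np.array([[.052,.033,g+.041-.010],[-.052,.033,g+.041-.010]])  # tool-frame holes, top surface: z forward of TCP
  loc[:,2]=-g+.041-.010
  print("pred holes",project(w,p+R.apply(loc)).round(1))
E
```

```text
time_s: 9.4
tcp_pos: [0.6281, -0.2045, 0.022]
eef_rot: [-180.0, -0.0, -147.9]
contact_force: [1.0, 0.6, 1.3]
gripper_width: 0.0138
gripper_force: 45.0
time_s: 10.23
tcp_pos: [0.6272, -0.2041, 0.1613]
eef_rot: [179.9, -0.1, -148.0]
contact_force: [-0.5, -0.8, -4.8]
gripper_width: 0.0136
gripper_force: 45.0
pred holes [[346.5 162.3]
 [334.7 344.6]]
```

View pics/w5.png

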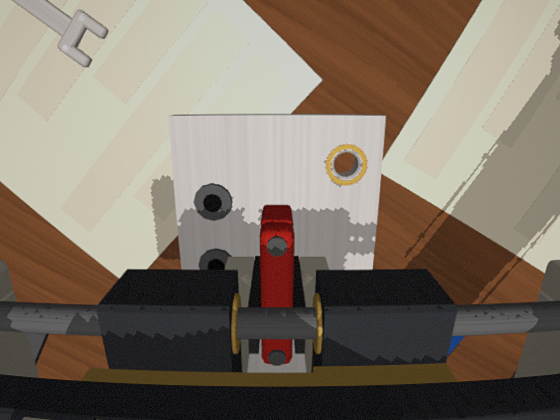

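The lifted view shows the template hanging square with the bar gripped. The near hole is at (346,164) against the predicted (346.5,162.3), and the near edge is level at row 115. I'll measure the in-hand offset.

```bash
cat > inhand.py <<'E'
from h import *
def inhand(w,p,R):
    hsv=cv2.cvtColor(w["frame"],cv2.COLOR_RGB2HSV);g=cv2.cvtColor(w["frame"],cv2.COLOR_RGB2GRAY).astype(float)
    s=np.zeros(hsv.shape[:2],bool);s[138:190,320:374]=1
    ys,xs=np.nonzero(s&(hsv[...,1]>90)&(hsv[...,0]>12)&(hsv[...,0]<32))
    e=cv2.fitEllipse(cv2.convexHull(np.c_[xs,ys].astype(np.int32)))
    zt=.031-r.grip_depth
    T=np.eye(4);T[:3,:3]=R.as_matrix();T[:3,3]=p
    c=dict(w,cam_to_world=np.linalg.inv(T)@w["cam_to_world"])
    h=onz(c,[e[0]],zt)[0]*1e3
    l=edge(g,(175,115),(380,115),h=8); q=onz(c,[l[2:]-80*l[:2],l[2:]+80*l[:2]],zt)*1e3
    l2=edge(g,(385,125),(378,190),h=6); q2=onz(c,[l2[2:]-30*l2[:2],l2[2:]+30*l2[:2]],zt)*1e3
    print("ellipse",e[0],"hole tool mm",h.round(2),"nominal 52 33; near edge x",q[:,0].round(2),"(75) slope deg",np.degrees(np.arctan2(*(q[1]-q[0])[:2])).round(2),"right edge y",q2[:,1].round(2),"(50)")
E
python3 - <<'E'
from inhand import *
w=pickle.load(open("w5.pkl","rb"));inhand(w,*pose())
nwhere();ngo(0,0,41+60)
E
```

```text
ellipse (346.0887145996094, 164.34024047851562) hole tool mm [51.04 32.87 12.2 ] nominal 52 33; near edge x [74.71 74.03] (75) slope deg -0.54 right edge y [49.85 50.03] (50)
grasp pt nest mm [-348.7   68.4  278.4] tilt [ 29.67   4.71 -16.99] F [ 0.1  0.1 -5.6]
row [-0.1822, 0.3523, -0.0204] [-29.67, -4.71, 16.99] rows>= 10.0
```

```bash
python3 drive.py '[[-0.01,0.01,-0.02,0,0,0],[-0.028,0.04,-0.04,-3,-0.5,1.7],[-0.045,0.073,-0.055,-6,-1,3.4],[-0.062,0.107,-0.065,-9,-1.5,5.1],[-0.08,0.14,-0.075,-12,-2,6.8],[-0.097,0.174,-0.08,-15,-2.4,8.5],[-0.114,0.208,-0.08,-18,-2.9,10.2],[-0.131,0.241,-0.08,-21,-3.4,12],[-0.148,0.275,-0.08,-24,-3.9,13.7],[-0.165,0.29,-0.08,-27,-4.3,15.4],[-0.182,0.31,-0.08,-29.7,-4.7,17],[-0.182,0.322,-0.08,-29.7,-4.7,17]]'
python3 drive.py '[[0,0,0,0,0,0],[0,0,0,0,0,0],[0,0,0,0,0,0]]'
python3 - <<'E'
from h import *
nwhere();ngo(0,0.8,41+60)
E
```

```text
time_s: 11.28
tcp_pos: [0.6115, 0.1668, 0.2383]
eef_rot: [149.9, -0.2, -165.5]
contact_force: [-0.1, -0.8, -5.2]
gripper_width: 0.0137
gripper_force: 45.0
time_s: 11.53
tcp_pos: [0.611, 0.1645, 0.2409]
eef_rot: [150.1, 0.0, -165.3]
contact_force: [0.2, 1.3, -5.7]
gripper_width: 0.0136
gripper_force: 45.0
grasp pt nest mm [  3.8  -9.3 167.7] tilt [ 0.13 -0.01 -0.06] F [ 0.2  1.3 -5.7]
row [0.0101, -0.0036, 0.0667] [-0.13, 0.01, 0.06] rows>= 2.0
```

Then down to 45 mm above the seat, and look again there.

```bash
python3 drive.py '[[0.004,-0.0015,0.01,0,0,0],[0.008,-0.003,0.02,0,0,0],[0.0101,-0.0036,0.03,-0.1,0,0],[0.0101,-0.0036,0.042,-0.1,0,0],[0.0101,-0.0036,0.054,-0.1,0,0],[0.0101,-0.0036,0.066,-0.1,0,0],[0.0101,-0.0036,0.082,-0.1,0,0],[0.0101,-0.0036,0.082,-0.1,0,0],[0.0101,-0.0036,0.082,-0.1,0,0]]'
python3 - <<'E'
from inhand import *
nwhere()
w=optics.capture("wrist");s=optics.capture("side");pickle.dump((w,s),open("w6.pkl","wb"))
inhand(w,*pose());ngo(0,0.8,41+24)
o,A=nest(np.load("nest.npy"))
print("pins tips in wrist",project(w,[o+A@[.033,.052,.021],o+A@[.033,.052,0]]).round(1))
im=w["frame"][90:290,160:420,::-1];sm=s["frame"][190:320,160:330,::-1]
q=np.zeros((600,780,3),np.uint8);a=cv2.resize(im,None,fx=1.6,fy=1.6);b=cv2.resize(sm,None,fx=2.1,fy=2.1)
q[:a.shape[0],:a.shape[1]]=a;q[320:320+b.shape[0],400:400+b.shape[1]]=b[:, :380];cv2.imwrite("pics/w6.png",q)
E
```

```text
time_s: 12.28
tcp_pos: [0.5915, 0.1996, 0.1676]
eef_rot: [150.0, -0.0, -165.3]
contact_force: [-1.0, -0.1, -3.7]
gripper_width: 0.0137
gripper_force: 45.0
grasp pt nest mm [ 0.9  0.7 84.8] tilt [-0.03  0.06 -0.06] F [-1.  -0.1 -3.7]
ellipse (345.6522216796875, 164.137939453125) hole tool mm [52.94 31.52 12.2 ] nominal 52 33; near edge x [75.57 75.38] (75) slope deg -0.15 right edge y [49.9  50.15] (50)
row [0.0011, -0.001, 0.0216] [0.02, 0.11, 0.11] rows>= 1.0
pins tips in wrist [[335.3 153.8]
 [330.  148.3]]
```

View pics/w6.png

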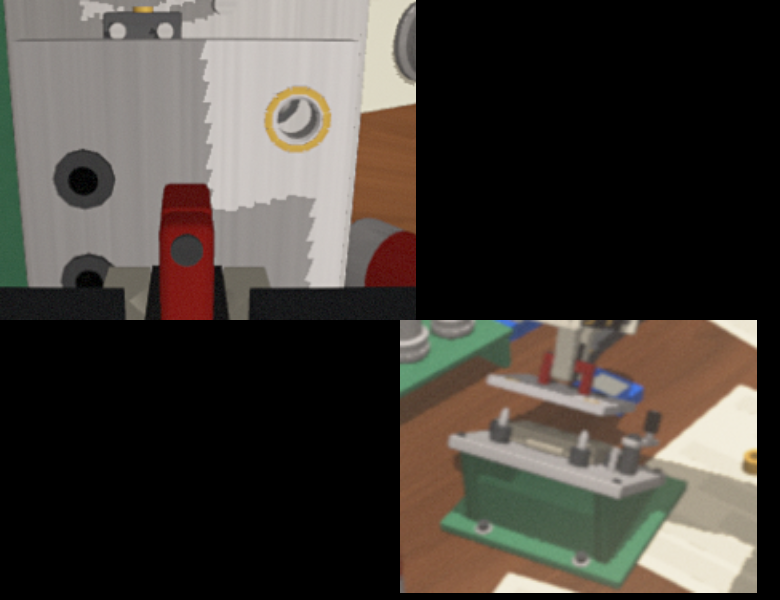

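The lower-right inset (side view) shows the template over both pins and clear of the knob. In the wrist part, the near hole is at about (345.7,164.1) with something bright inside it. I'll refine the nest position from the shoulder rims in three stored views and compare it with the hole in camera terms only.

```bash
cat > ref.py <<'E'
from h import *
o,A=nest(np.load("nest.npy"))
D=[]
for f in("w2","w3","w4"):
    w=pickle.load(open(f+".pkl","rb"));g=cv2.cvtColor(w["frame"],cv2.COLOR_RGB2GRAY).astype(float)
    for i,y in enumerate((.052,-.052)):
        if f=="w3" and i: continue
        c=project(w,[o+A@[.033,y,0]])[0]
        rad=np.linalg.norm(project(w,[o+A@[.045,y,0]])[0]-c)
        if not(20<c[0]<540 and 20<c[1]<272): print(f,i,"out",c);continue
        degs=np.arange(-20,130,4) if i==0 else np.r_[np.arange(-20,45,4),np.arange(140,170,4)]
        P=arc(g,c,degs,rad*.75,rad*1.25)
        q=(onplane(w,P,A[:,2],A[:,2]@o)-o)@A*1e3-[33,y*1e3,0]
        s=least_squares(lambda k:np.hypot(q[:,0]-k[0],q[:,1]-k[1])-12,[0,0],loss="soft_l1",f_scale=.3)
        s3=least_squares(lambda k:np.hypot(q[:,0]-k[0],q[:,1]-k[1])-k[2],[0,0,12],loss="soft_l1",f_scale=.3)
        print(f,i,c.round(1),"offset mm",s.x.round(2),"free r",s3.x.round(2),"med resid",np.median(np.abs(s.fun)).round(2))
E
python3 ref.py
python3 - <<'E'
from h import *
Ts=[]
for i in range(5):
    w=optics.capture("wrist");p,R=pose();T=np.eye(4);T[:3,:3]=R.as_matrix();T[:3,3]=p;Ts.append(np.linalg.inv(T)@w["cam_to_world"]);nwhere()
t=np.array([x[:3,3] for x in Ts]);print("cam in tool",t.mean(0).round(4),t.std(0).round(5))
o,A=nest(np.load("nest.npy"))
# camera-only: hole at top plane (parallel nest plane), in nest mm
hsv=cv2.cvtColor(w["frame"],cv2.COLOR_RGB2HSV);s=np.zeros(hsv.shape[:2],bool);s[138:190,320:374]=1
ys,xs=np.nonzero(s&(hsv[...,1]>90)&(hsv[...,0]>12)&(hsv[...,0]<32));e=cv2.fitEllipse(cv2.convexHull(np.c_[xs,ys].astype(np.int32)))
for h in(.053,.055): print("hole nest mm",h,((onplane(w,[e[0]],A[:,2],A[:,2]@o+h)-o)@A*1e3).round(2),e[1])
E
```

```text
w2 0 [324.5 154.7] offset mm [-0.91  0.12] free r [-0.55 -0.36 11.51] med resid 0.16
w2 1 [323.4 263.2] offset mm [-0.59  1.58] free r [-0.34  0.22 11.23] med resid 0.32
w3 0 [336.5 236.4] offset mm [-0.91  0.45] free r [-0.12 -0.48 11.02] med resid 0.29
w4 0 [354.7 244.6] offset mm [-1.06  0.9 ] free r [-0.05 -0.23 10.83] med resid 0.41
w4 1 out [346.71065091 337.57451695]
grasp pt nest mm [ 1.1 -0.4 86.9] tilt [-0.02 -0.15 -0.11] F [-0.2 -0.2 -4.2]
grasp pt nest mm [ 1.1 -0.4 87.1] tilt [-0.03 -0.16 -0.11] F [ 1.1  0.2 -4.6]
grasp pt nest mm [ 1.1 -0.4 87.1] tilt [-0.03 -0.17 -0.1 ] F [ 0.2 -0.2 -4. ]
grasp pt nest mm [ 1.1 -0.2 87. ] tilt [-0.04 -0.16 -0.09] F [-0.6  0.2 -4.3]
grasp pt nest mm [ 1.1 -0.2 86.9] tilt [-0.04 -0.15 -0.09] F [ 0.3 -0.1 -4.2]
cam in tool [ 0.0837 -0.0007 -0.1568] [5.0e-05 2.0e-05 1.4e-04]
hole nest mm 0.053 [[33.48 50.83 53.  ]] (39.677913665771484, 41.78799819946289)
hole nest mm 0.055 [[33.09 51.21 55.  ]] (39.677913665771484, 41.78799819946289)
```

```bash
python3 drive.py '[[0.0007,-0.0004,0.005,0,0,0],[0.0007,-0.0004,0.01,0,0,0],[0.0007,-0.0004,0.015,0,0,0],[0.0007,-0.0004,0.02,0,0,0],[0.0007,-0.0004,0.022,0,0,0],[0.0007,-0.0004,0.022,0,0,0],[0.0007,-0.0004,0.022,0,0,0],[0.0007,-0.0004,0.022,0,0,0]]'
python3 -c "
from h import *
nwhere()"
python3 drive.py '[[0,0,0.001,0,0,0],[0,0,0.002,0,0,0],[0,0,0.003,0,0,0],[0,0,0.004,0,0,0],[0,0,0.005,0,0,0],[0,0,0.006,0,0,0],[0,0,0.006,0,0,0],[0,0,0.006,0,0,0]]'
python3 -c "
from h import *
nwhere();print(monitor.get_state()['moment'])"
```

```text
time_s: 13.3
tcp_pos: [0.589, 0.2093, 0.1497]
eef_rot: [150.0, 0.1, -165.4]
contact_force: [0.1, 0.4, -4.5]
gripper_width: 0.0132
gripper_force: 45.0
grasp pt nest mm [ 0.6  0.7 64.3] tilt [-0.03 -0.09 -0.08] F [ 0.1  0.4 -4.5]
time_s: 13.97
tcp_pos: [0.5881, 0.2123, 0.1443]
eef_rot: [150.0, 0.1, -165.4]
contact_force: [-0.6, -0.9, -3.7]
gripper_width: 0.0133
gripper_force: 45.0
grasp pt nest mm [ 0.6  0.8 58.1] tilt [-0.04 -0.08 -0.07] F [-0.6 -0.9 -3.7]
[-2.44117781 -0.60746367  0.01345549]
```

```bash
for i in 1; do python3 drive.py '[[0,0,0.001,0,0,0],[0,0,0.002,0,0,0],[0,0,0.003,0,0,0],[0,0,0.004,0,0,0],[0,0,0.004,0,0,0]]'; python3 -c "
from h import *
nwhere();print(monitor.get_state()['moment'])"; done
python3 drive.py '[[0,0,0.001,0,0,0],[0,0,0.002,0,0,0],[0,0,0.003,0,0,0],[0,0,0.004,0,0,0],[0,0,0.004,0,0,0]]'
python3 -c "
from h import *
nwhere();print(monitor.get_state()['moment'])"
```

```text
time_s: 14.38
tcp_pos: [0.5875, 0.2143, 0.1407]
eef_rot: [150.0, 0.1, -165.4]
contact_force: [0.9, -0.5, -5.0]
gripper_width: 0.0141
gripper_force: 45.0
grasp pt nest mm [ 0.6  0.9 53.9] tilt [-0.05 -0.07 -0.06] F [ 0.9 -0.5 -5. ]
[-2.48129623 -0.62021458  0.01251466]
time_s: 14.8
tcp_pos: [0.587, 0.2162, 0.1372]
eef_rot: [150.0, 0.1, -165.4]
contact_force: [0.5, -0.5, -3.9]
gripper_width: 0.0136
gripper_force: 45.0
grasp pt nest mm [ 0.6  0.9 49.9] tilt [-0.05 -0.07 -0.06] F [ 0.5 -0.5 -3.9]
[-2.40328457 -0.65490955  0.03504793]
```

The holes are running down both pins with no contact force. I continue with small steps.

```bash
python3 drive.py '[[0,0,0.001,0,0,0],[0,0,0.002,0,0,0],[0,0,0.003,0,0,0],[0,0,0.004,0,0,0],[0,0,0.005,0,0,0],[0,0,0.006,0,0,0],[0,0,0.006,0,0,0]]'
python3 -c "
from h import *
nwhere();print(monitor.get_state()['moment'])"
python3 drive.py '[[0,0,0.0005,0,0,0],[0,0,0.001,0,0,0],[0,0,0.0015,0,0,0],[0,0,0.0015,0,0,0]]'
python3 -c "
from h import *
nwhere();print(monitor.get_state()['moment'])"
```

```text
time_s: 15.38
tcp_pos: [0.5862, 0.2191, 0.132]
eef_rot: [150.0, 0.1, -165.4]
contact_force: [-0.0, 0.4, -4.4]
gripper_width: 0.0135
gripper_force: 45.0
grasp pt nest mm [ 0.6  0.9 43.9] tilt [-0.05 -0.07 -0.06] F [-0.   0.4 -4.4]
[-2.40826356 -0.691762   -0.02455996]
time_s: 15.72
tcp_pos: [0.5861, 0.2198, 0.1309]
eef_rot: [150.0, 0.1, -165.4]
contact_force: [1.0, 0.3, -3.2]
gripper_width: 0.0135
gripper_force: 45.0
grasp pt nest mm [ 0.6  0.8 42.6] tilt [-0.05 -0.08 -0.07] F [ 1.   0.3 -3.2]
[-2.48138018 -0.61135774 -0.00865859]
```

```bash
for k in 1; do python3 drive.py '[[0,0,0.0005,0,0,0],[0,0,0.001,0,0,0],[0,0,0.001,0,0,0]]'; python3 -c "
from h import *
nwhere();print(monitor.get_state()['moment'])"; done
python3 drive.py '[[0,0,0.0005,0,0,0],[0,0,0.001,0,0,0],[0,0,0.001,0,0,0]]'; python3 -c "
from h import *
nwhere();print(monitor.get_state()['moment'])"
```

```text
time_s: 15.97
tcp_pos: [0.586, 0.2203, 0.13]
eef_rot: [150.0, 0.1, -165.4]
contact_force: [-0.7, -0.8, -4.4]
gripper_width: 0.0136
gripper_force: 45.0
grasp pt nest mm [ 0.6  0.8 41.5] tilt [-0.05 -0.08 -0.07] F [-0.7 -0.8 -4.4]
[-2.45727457 -0.62503542 -0.0118111 ]
time_s: 16.22
tcp_pos: [0.5859, 0.2208, 0.1292]
eef_rot: [150.0, 0.1, -165.4]
contact_force: [0.5, -0.6, -3.9]
gripper_width: 0.0136
gripper_force: 45.0
grasp pt nest mm [ 0.6  0.8 40.6] tilt [-0.04 -0.09 -0.07] F [ 0.5 -0.6 -3.9]
[-2.48247372 -0.57335519 -0.01808207]
```

```bash
python3 drive.py '[[0,0,0.0005,0,0,0],[0,0,0.001,0,0,0],[0,0,0.001,0,0,0]]'; python3 -c "
from h import *
nwhere();print(monitor.get_state()['moment'])"
python3 drive.py '[[0,0,0.0005,0,0,0],[0,0,0.0005,0,0,0]]'; python3 -c "
from h import *
nwhere();print(monitor.get_state()['moment'])"
python3 drive.py '[[0,0,0.0005,0,0,0],[0,0,0.0005,0,0,0]]'; python3 -c "
from h import *
nwhere();print(monitor.get_state()['moment'])"
```

```text
time_s: 16.47
tcp_pos: [0.586, 0.2208, 0.129]
eef_rot: [150.0, 0.1, -165.4]
contact_force: [-1.6, -3.9, 1.8]
gripper_width: 0.0136
gripper_force: 45.0
grasp pt nest mm [ 0.6  0.7 40.5] tilt [-0.02 -0.11 -0.1 ] F [-1.6 -3.9  1.8]
[-2.35800921  0.22148908  0.41800551]
time_s: 16.63
tcp_pos: [0.586, 0.2208, 0.129]
eef_rot: [150.0, 0.2, -165.3]
contact_force: [-2.6, -5.4, 5.5]
gripper_width: 0.0137
gripper_force: 45.0
grasp pt nest mm [ 0.6  0.7 40.5] tilt [-0.01 -0.12 -0.12] F [-2.6 -5.4  5.5]
[-2.37974656  0.68433199  0.68797601]
time_s: 16.8
tcp_pos: [0.586, 0.2208, 0.129]
eef_rot: [150.0, 0.2, -165.3]
contact_force: [-2.7, -6.3, 9.3]
gripper_width: 0.0139
gripper_force: 45.0
grasp pt nest mm [ 0.5  0.7 40.4] tilt [ 0.   -0.13 -0.14] F [-2.7 -6.3  9.3]
[-2.31759948  0.9674344   0.86885358]
```

```bash
python3 drive.py '[[0,0,0,0,0,0],[0,0,0,0,0,0],[0,0,0,0,0,0],[0,0,0,0,0,0]]' - 6
python3 drive.py '[[0,0,0,0,0,0],[0,0,0,0,0,0],[0,0,0,0,0,0],[0,0,0,0,0,0],[0,0,0,0,0,0]]' - 3
python3 -c "
from h import *
nwhere();print(monitor.get_state()['moment'])
s=optics.capture('side');t=optics.capture('top');pickle.dump((s,t),open('s7.pkl','wb'))"
```

```text
time_s: 17.13
tcp_pos: [0.5861, 0.221, 0.1288]
eef_rot: [150.0, 0.2, -165.3]
contact_force: [-2.6, -6.3, 7.0]
gripper_width: 0.014
gripper_force: 6.0
time_s: 17.55
tcp_pos: [0.5863, 0.2216, 0.1277]
eef_rot: [150.0, 0.2, -165.4]
contact_force: [2.1, -4.3, 2.0]
gripper_width: 0.0139
gripper_force: 3.0
grasp pt nest mm [ 0.5  0.2 39. ] tilt [-0.03 -0.15 -0.08] F [ 2.1 -4.3  2. ]
[-2.5124771  -0.78816563 -0.094257  ]
```

```bash
python3 drive.py '[[0,0,0,0,0,0],[0,0,0,0,0,0],[0,0,0,0,0,0],[0,0,0,0,0,0],[0,0,-0.01,0,0,0],[0,0,-0.03,0,0,0],[0,0,-0.06,0,0,0],[0,0,-0.09,0,0,0],[0.01,0,-0.12,0,0,0],[0.02,0,-0.14,0,0,0],[0.02,0,-0.14,0,0,0],[0.02,0,-0.14,0,0,0]]' 0.04
python3 drive.py '[[0,0,0,0,0,0],[0,0,0,0,0,0]]'
python3 - <<'E'
from h import *
nwhere()
w=optics.capture("wrist");s=optics.capture("side");pickle.dump((w,s),open("w8.pkl","wb"))
o,A=nest(np.load("nest.npy"))
P=np.array([[33,52,10],[33,-52,10],[50,75,10],[-50,75,10],[-38,104,54]])/1e3
print(project(w,o+P@A.T).round(1))
im=cv2.resize(w["frame"][60:300,170:400,::-1],None,fx=2,fy=2,interpolation=cv2.INTER_CUBIC);sm=cv2.resize(s["frame"][215:305,175:300,::-1],None,fx=2.6,fy=2.6,interpolation=cv2.INTER_CUBIC)
q=np.zeros((490,800,3),np.uint8);q[:480,:460]=im;q[:234,470:795]=sm;cv2.imwrite("pics/w8.png",q)
E
```

```text
time_s: 18.65
tcp_pos: [0.5843, 0.148, 0.2508]
eef_rot: [150.0, 0.3, -165.4]
contact_force: [0.2, -0.5, 0.4]
gripper_width: 0.0399
gripper_force: 0.0
time_s: 18.82
tcp_pos: [0.5834, 0.149, 0.2478]
eef_rot: [149.9, 0.0, -165.4]
contact_force: [0.1, -0.3, 0.1]
gripper_width: 0.0399
gripper_force: 0.0
grasp pt nest mm [  0.4  21.3 177.7] tilt [-0.06 -0.01 -0.03] F [ 0.1 -0.3  0.1]
[[315.5 158.1]
 [311.7 268.8]
 [336.8 130.8]
 [216.4 130.7]
 [221.9  94.8]]
```

View pics/w8.png

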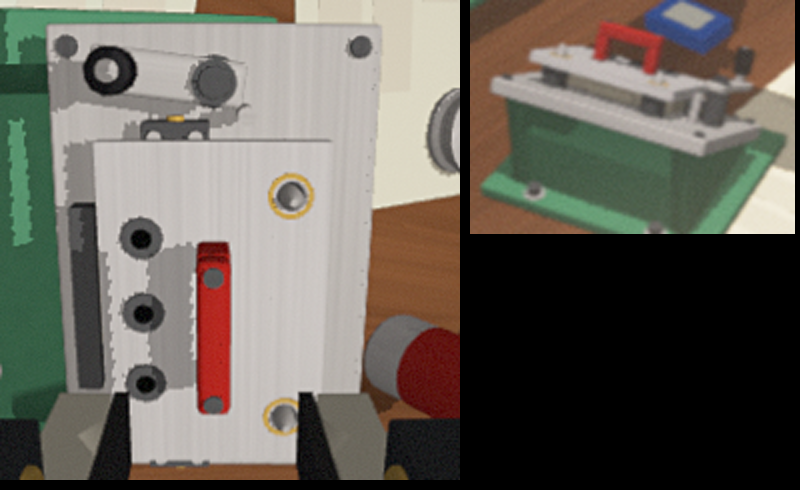

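The view shows both pins through the brass-ringed holes (crop (291,195) and (283,415)), the template flat and the handle outward. The knob is at crop (109,71), with the latch still clear. Next I check flatness from depth and plan the latch grasp.

Run:
```python
from h import *
w,s=pickle.load(open("w8.pkl","rb"))
o,A=nest(np.load("nest.npy"));z=w["z_map"]
P=[];
for x in(-40,-30,20,40):
  for y in(-40,-25,0,25,45,68):
    u,v=project(w,[o+A@[x/1e3,y/1e3,.01]])[0].round().astype(int)
    zz=np.median(z[v-1:v+2,u-1:u+2]);a,d=ray(w,[[u,v]]);q=A.T@(a+d[0]*zz-o)*1e3
    if abs(q[2]-10)<6:P.append(q)
P=np.array(P);c=np.linalg.lstsq(np.c_[P[:,:2],np.ones(len(P))],P[:,2],rcond=None)[0]
print(len(P),"slopes deg",np.degrees(c[:2]).round(2),"height",c[2].round(2),"std",(P[:,2]-np.c_[P[:,:2],np.ones(len(P))]@c).std().round(2))
for uv in((72,32),(80,130),(360,100)): # bare plate
    u,v=170+uv[0]//2,60+uv[1]//2;a,d=ray(w,[[u,v]]);print("plate",(A.T@(a+d[0]*z[v,u]-o)*1e3).round(1))
k=onplane(w,[(224.5,95.5)],A[:,2],A[:,2]@o+.054)[0];print("knob",(A.T@(k-o)*1e3).round(1))
ngo(-37.5,104.5,95)
```

```text
22 slopes deg [-0.68 -0.6 ] height 9.24 std 0.98
plate [-62.4 120.  -21.6]
plate [-60.8  77.  -22.2]
plate [ 66.4  90.7 -21.5]
knob [-36.2 103.5  54. ]
row [0.0833, -0.0379, 0.0825] [0.06, -0.02, 0.04] rows>= 3.0
```

```bash
python3 drive.py '[[0.02,-0.009,0.015,0,0,0],[0.04,-0.018,0.03,0,0,0],[0.06,-0.027,0.045,0,0,0],[0.083,-0.0375,0.06,0,0,0],[0.083,-0.0375,0.082,0,0,0],[0.083,-0.0375,0.082,0,0,0],[0.083,-0.0375,0.082,0,0,0],[0.083,-0.0375,0.082,0,0,0]]' 0.05
python3 - <<'E'
from h import *
nwhere();ngo(-37.2,104,46)
E
```

```text
time_s: 19.58
tcp_pos: [0.5024, 0.1363, 0.1593]
eef_rot: [150.0, 0.1, -165.3]
contact_force: [-0.1, 0.6, 0.0]
gripper_width: 0.0501
gripper_force: 0.0
grasp pt nest mm [-36.9 102.9  97. ] tilt [-0.01 -0.09 -0.13] F [-0.1  0.6  0. ]
row [0.0012, -0.0003, 0.051] [0.01, 0.09, 0.13] rows>= 2.0
```

```bash
python3 drive.py '[[0,0,0.012,0,0,0],[0,0,0.025,0,0,0],[0.001,0,0.038,0,0,0],[0.001,0,0.051,0,0,0],[0.001,0,0.051,0,0,0],[0.001,0,0.051,0,0,0]]'
python3 drive.py '[[0,0,0,0,0,0],[0,0,0,0,0,0],[0,0,0,0,0,0],[0,0,0,0,0,0],[0,0,0,0,0,0],[0,0,0,0,0,0]]' 0.0 10
python3 -c "
from h import *
nwhere()
a0=np.radians(96)
for a in (84,72,60,48,36,24,12,6,0,-1): 
  b=np.radians(a);print(a,'dx',round(.1-.038*np.cos(b)-(.1-.038*np.cos(a0)),4),'dy',round(-.038*(np.sin(b)-np.sin(a0)),4))"
```

```text
time_s: 20.08
tcp_pos: [0.4948, 0.1609, 0.1147]
eef_rot: [150.0, 0.2, -165.3]
contact_force: [0.8, -0.5, 1.7]
gripper_width: 0.0505
gripper_force: 1.0
time_s: 20.58
tcp_pos: [0.494, 0.1606, 0.1145]
eef_rot: [150.0, 0.1, -165.4]
contact_force: [-0.5, 0.2, 0.3]
gripper_width: 0.0178
gripper_force: 10.0
grasp pt nest mm [-37.1 104.9  45.3] tilt [-0.05 -0.07 -0.06] F [-0.5  0.2  0.3]
84 dx -0.0079 dy -0.0
72 dx -0.0157 dy 0.0017
60 dx -0.023 dy 0.0049
48 dx -0.0294 dy 0.0096
36 dx -0.0347 dy 0.0155
24 dx -0.0387 dy 0.0223
12 dx -0.0411 dy 0.0299
6 dx -0.0418 dy 0.0338
0 dx -0.042 dy 0.0378
-1 dx -0.042 dy 0.0385
```

```bash
python3 drive.py '[[-0.004,-0.0001,0,0,0,0],[-0.0079,0,0,0,0,0],[-0.0118,0.0007,0,0,0,0],[-0.0157,0.0017,0,0,0,0],[-0.0194,0.0031,0,0,0,0],[-0.023,0.0049,0,0,0,0],[-0.0263,0.0071,0,0,0,0],[-0.0294,0.0096,0,0,0,0],[-0.0322,0.0124,0,0,0,0],[-0.0347,0.0155,0,0,0,0],[-0.0369,0.0188,0,0,0,0],[-0.0387,0.0223,0,0,0,0]]'
python3 drive.py '[[-0.0014,0.0038,0,0,0,0],[-0.0024,0.0076,0,0,0,0],[-0.0031,0.0115,0,0,0,0],[-0.0033,0.0145,0,0,0,0],[-0.0033,0.0145,0,0,0,0],[-0.0033,0.0145,0,0,0,0],[-0.0033,0.0145,0,0,0,0]]'
python3 -c "
from h import *
nwhere()"
```

```text
time_s: 21.58
tcp_pos: [0.5273, 0.1896, 0.126]
eef_rot: [150.0, 0.2, -165.4]
contact_force: [2.1, -1.1, -4.7]
gripper_width: 0.0177
gripper_force: 10.0
time_s: 22.17
tcp_pos: [0.5269, 0.2028, 0.1335]
eef_rot: [149.9, 0.2, -165.4]
contact_force: [2.7, 4.4, -3.7]
gripper_width: 0.0177
gripper_force: 10.0
grasp pt nest mm [ 0.6 62.4 45.6] tilt [-0.1  -0.14 -0.09] F [ 2.7  4.4 -3.7]
```

```bash
python3 drive.py '[[0,0.001,0,0,0,0],[0,0.001,0,0,0,0],[0,0.002,0,0,0,0],[0,0.002,0,0,0,0],[0,0.002,0,0,0,0]]'
python3 -c "
from h import *
nwhere();o,A=nest(np.load('nest.npy'));print(A.T@monitor.get_state()['contact_force'])"
```

```text
time_s: 22.58
tcp_pos: [0.5268, 0.203, 0.1337]
eef_rot: [150.0, 0.1, -165.4]
contact_force: [4.8, -0.1, -7.6]
gripper_width: 0.0175
gripper_force: 10.0
grasp pt nest mm [ 1.  62.5 45.6] tilt [ 0.02 -0.12 -0.05] F [ 4.8 -0.1 -7.6]
[-4.95202298 -4.64762451 -5.95221827]
```

That is the stop: it moved 0.4 mm for 2 mm commanded, and the resisting force rose by 6 N. I release and back off.

```bash
python3 drive.py '[[0,-0.0015,0,0,0,0],[0,-0.0015,0,0,0,0]]'
python3 drive.py '[[0,0,0,0,0,0],[0,0,0,0,0,0],[0,0,0,0,0,0],[0,0,0,0,0,0],[0,0,-0.01,0,0,0],[0,0,-0.03,0,0,0],[0,0,-0.06,0,0,0],[-0.01,0,-0.09,0,0,0],[-0.02,0,-0.12,0,0,0],[-0.035,0,-0.135,0,0,0],[-0.035,0,-0.135,0,0,0],[-0.035,0,-0.135,0,0,0]]' 0.05
python3 drive.py '[[0,0,0,0,0,0],[0,0,0,0,0,0],[0,0,0,0,0,0]]'
python3 - <<'E'
from h import *
nwhere()
w=optics.capture("wrist");o,A=nest(np.load("nest.npy"))
c=project(w,[o+A@[0,.062,.054]])[0];print("pred knob a=0",c)
g=cv2.cvtColor(w["frame"],cv2.COLOR_RGB2GRAY);u,v=c.round().astype(int)
m=np.zeros_like(g);m[v-22:v+23,u-22:u+23]=g[v-22:v+23,u-22:u+23]<50
n,l,s,ce=cv2.connectedComponentsWithStats(m);i=1+s[1:,4].argmax()
cn=max(cv2.findContours((l==i).astype(np.uint8),cv2.RETR_CCOMP,cv2.CHAIN_APPROX_NONE)[0],key=len);print("dark",s[i],ce[i])
cap=np.zeros_like(g);cap[v-9:v+10,u-9:u+10]=g[v-9:v+10,u-9:u+10]>90
for b in blobs(cap,15):
    q=A.T@(onplane(w,[b[0]],A[:,2],A[:,2]@o+.054)[0]-o)*1e3;print(b,q.round(1),"angle",np.degrees(np.arctan2(-q[0],100-q[1])).round(1))
hsv=cv2.cvtColor(w["frame"],cv2.COLOR_RGB2HSV)
for y in(.052,-.052):
    u,v=project(w,[o+A@[.033,y,.01]])[0].round().astype(int);S=np.zeros(g.shape,bool);S[v-16:v+17,u-16:u+17]=1
    ys,xs=np.nonzero(S&(hsv[...,1]>90)&(hsv[...,0]>12)&(hsv[...,0]<32));
    if len(xs)>20:
        e=cv2.fitEllipse(cv2.convexHull(np.c_[xs,ys].astype(np.int32)));print("hole",(A.T@(onplane(w,[e[0]],A[:,2],A[:,2]@o+.01)[0]-o)*1e3).round(1))
E
```

```text
time_s: 22.75
tcp_pos: [0.5269, 0.2026, 0.1334]
eef_rot: [149.9, 0.1, -165.4]
contact_force: [3.1, 3.5, -5.1]
gripper_width: 0.0174
gripper_force: 10.0
time_s: 23.75
tcp_pos: [0.578, 0.1452, 0.2514]
eef_rot: [150.0, 0.2, -165.4]
contact_force: [-0.7, 0.5, -0.7]
gripper_width: 0.0501
gripper_force: 0.0
time_s: 24.0
tcp_pos: [0.5764, 0.146, 0.2496]
eef_rot: [149.9, 0.0, -165.3]
contact_force: [-0.2, 0.1, -0.3]
gripper_width: 0.0498
gripper_force: 0.0
grasp pt nest mm [  0.2  28.8 179.9] tilt [-0.05  0.   -0.05] F [-0.2  0.1 -0.3]
pred knob a=0 [276.86159309 164.49707703]
dark [265 150  23  25 314] [275.84713376 160.89171975]
([276.3, 165.1], 105) [-0.4 61.6 54. ] angle 0.6
hole [32.6 52.4 10. ]
hole [ 32.7 -51.   10. ]
```

The latch measures 0.6°, which is closed. Both holes sit on their pins, the robot is clear, and the time is 24 s. I'm handing in the job.

```bash
python3 -c "
from plant import r, optics, monitor, workorder
print(workorder.close_job())"
```

```text
the job is handed in; nothing more can be done
None
```

The template sits fully home on both pins with the red handle outward, the latch is swung back to its closed stop over the edge, and I handed the job in at about 24 s with the robot clear and no other bench item touched.

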